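First in, first out: restock the dropper-bottle lane

ROBOT

A 6-joint arm with a two-finger parallel gripper is mounted at the origin on the work surface; the furniture and walls round the work are solid. World frame = base frame: x ahead of the robot, y to its left, z up, the work surface at z = 0. Lengths are in mm, angles in rad, forces in N, time in s.
With the tool pointing down it reaches from about 275 to 750 mm from the base axis. Payload 10.2 kg.
Tool frame: the origin (TCP) lies midway between the tips of the shut fingers; the grasp point (between the pads) lies 19 mm behind it (ctrl.grip_depth is the distance from the TCP to the grasp point, in mm); y points along the fingers, x is the direction in which the jaws open and shut, and the axes are right-handed (so a half turn about y gives the same grasp; the last joint's range is limited). The gripper opens to 85 mm and grips with 20 to 120 N. Pads are 22 mm wide; open, the fingers measure 114 mm over their backs; the gripper's body (76 mm by 85 mm) begins 54 mm behind the grasp point. The pads swing forward as they close: fully open they stand 13 mm farther back than shut.
Start: joints at [0.93, 0.313, 1.498, -0, 1.331, -0.223], TCP at [213.032, 479.842, 231.294] pointing down, gripper open.
Joint ranges: [-2.94, 2.94], [-0.97, 2.17], [0.19, 2.56], [-1.23, 4.37], [0.02, 3.11], [-2.88, 2.88]. Speed limits (rad/s): [2.39, 2.39, 3.01, 3.14, 3.14, 3.14].

INTERFACE

Orientations are given as a unit quaternion [w, x, y, z].
In Python, from rig import ctrl gives the robot as it stands. The module is installed in compiled form; this text tells all that it offers.
- The arm moves only by the tool drive_tool, never from a script. Its arguments are lists of equal length, an entry for each row: "gripper": the closure, from 0 (fully open) to 1 (shut); "offset": the shift along the tool's x, y, z in m, a list of three; "turn": the turn about the tool's y in degrees. In form: {"gripper": [gripper, ...], "offset": [[tx, ty, tz], ...], "turn": [turn, ...]}. A call has 1 to 20 rows; each row shifts and turns the commanded pose from where the row before left it, along the tool's axes as they then stand; what a row does not reach is not made up. A row lasts 1/12 s, in which the tool goes at most 41.7 mm and 7.16 degrees, less where a joint would pass 70% of its speed; a pose out of reach is approached as far as the arm can. A call is refused whole if a number of a shift passes 0.0417 or a number of a turn 7.16, either way. A call with a gripper value outside its range is refused whole. The fingers move at their own pace and stop on an object; "force" is the grip in N (left out, the last holds). Time passes only in rows, so rows that do not move let the fingers close. It gives the time, the measured TCP pose, the force and the opening at its end, in the units of the state.
- ctrl.sense(): the state, without advancing time (a new reading comes with each control period).
- ctrl.capture(name): name is "scene" or "top" or "wrist"; returns (picture, depth): 420x560x3 uint8, red, green, blue; 420x560 float32, mm along the optical axis (not along the pixel's ray), 0 where there is no reading.
- ctrl.camera_params(name): a dict with "fovy" (degrees; the focal length in pixels is half the picture's height over the tangent of half this angle, whatever the lens; pixels are square), "cx", "cy" (the principal point, pixels), "view" (4x4, takes a point from world to camera coordinates); the wrist camera has in their place "tool_from_camera" (4x4, takes a point from camera to tool coordinates, whose origin is the TCP and whose axes are the tool frame's). Camera axes: x right, y down, z forward; pixel columns grow to the right and rows downward; lengths in mm; the calibration is good to about 2 mm. A picture is of the moment at which its call begins: read the wrist's pose just before it. camera_params takes no time and is no camera call.
- ctrl.finish_job(): hands the job in, once; it reports no verdict.
Trained networks look in the newest picture that a camera, given by its name, has taken for a name from the list of things; names that differ only in an ending like _2 or _b are one class to them, and where a whole thing is asked for, a point or a joint stands for the part that bears it (a point fixed in the world has none). Each returns a list of dicts, best first, with "score" (0 to 1); they miss things now and then, are a little off and sometimes report something else, mostly with a low value. They report only what shows in the picture. A call takes as long as a camera call. They do not tell look-alikes from the thing itself.
- ctrl.boxes_of(camera, query): "centre" ([x, y, z] in mm, in the coordinates of the camera as it stood for that picture, good to about 4 mm: the middle of the surface that is visible of it).
- ctrl.regions_of(camera, query): "mask" (420x560 bool, what is visible of it).
- ctrl.pinpoint(camera, query): "centre" ([x, y, z] in mm, in the coordinates of the camera as it stood for that picture, good to about 4 mm: a listed point, or the origin of a listed thing).
The state is a dict: "time_s": time; "joints": joint angles; "dq": joint speeds; "tau": joint torques, N m; "eef_pos": TCP position; "ee_rot": TCP orientation; "force": force on the tool from outside, world axes, zero at the start; "wrist_torque": the same for the moment, N m; "grip_width": opening from 0.0 (shut) to 1.0 (fully open).
Only numpy, scipy, OpenCV 4.12 (cv2) and the standard library are available. Lean on these libraries where they do the work, as an engineer would, in place of code of your own. Each camera call takes 0.05 s, during which the arm holds its last target.

TASK

Restock the dropper-bottle lane of the small two-lane rack, first in, first out: first bring the old amber dropper bottle that stands in the lane forward to the front stop, at the end nearest the robot; only then fetch the new dropper bottle from the table and stand it upright in the same lane close behind the old one. Leave the vial in the other lane where it stands.

Things in the scene. Friction and masses are not known exactly. Their poses are not given: they have to be found in the camera images.
- old_mid (a point): Old stock: amber dropper bottle standing in either one of the rack's lanes, in its back half. Round body 31 mm in diameter, 58 mm tall; above it a black dropper cap 21 mm in diameter; 91 mm tall in all, about 40 g. This point: its centre, 45.5 mm above its underside; z upright, yaw means nothing. Grasp across the body above the rails, or by the cap.
- new_mid (a point): New stock: an equal amber dropper bottle (31 mm body 58 mm tall, 21 mm cap, 91 mm in all, about 40 g) on the table left of the rack, in a row with a small vial and a roll of tape whose centres are at least 80 mm from its own. This point: its centre, 45.5 mm above its underside; z upright, yaw means nothing.
- rack: Fixed white two-lane rack, 180 (x) x 144 mm (y). Origin: centre of its underside; x from the front stops (near the robot) to the open back, y left. Lanes along x, centre lines at y = +40 and -40 mm, 46 mm wide between 3 mm rails. Heights: lane floor 4 mm, rails 18 mm, stops 22 mm. Stops' inner face at x = -85 mm: a bottle against it has its centre at x = -69.5 mm. No roof.
- lane_vial_mid (a point): Small clear screw vial with a black cap, 23 mm in diameter and 54 mm tall, standing in the rack's other lane, the one without a dropper bottle; it is to stay there. This point is its centre, 27 mm above its underside.
Mind the look-alikes: they are no part of the job. Leave any green or yellow look-alike of the part that bears lane_vial_mid alone.

How it is judged:
By the outcome, as a careful person would: the job done as asked, in the order asked, and still so for the second after the job is handed in, with the robot touching nothing.
It also fails if it takes over 51 s, if anything falls off the work surface, if the arm or the gripper's body presses on something with over 40 N, if the wrist force passes 120 N, or if a joint passes its speed limit or range.

## Working session

There is one attempt and no reset: what is moved stays moved. The work goes in short steps, Python scripts to look and compute and a tool call to move; the robot and the scene stay as the last step left them, time stands still between calls to the robot, and variables do not carry over. Pictures are saved under pics/ and viewed, and the job is handed in when it is done.

Besides the shell and the picture viewer there is one more tool, called after "Emit:" as name(argument=value, ...) on one line, values as JSON. drive_tool: Moves the arm, as the interface text tells. Its arguments: {"type":"object","properties":{"gripper":{"type":"array","items":{"type":"number"}},"offset":{"type":"array","items":{"type":"array","items":{"type":"number"}}},"turn":{"type":"array","items":{"type":"number"}},"force":{"type":"number"}},"required":["gripper","offset","turn"]}

```bash
mkdir -p pics; cat > h.py <<'E'
import numpy as np, cv2
from rig import ctrl
def R(q):
    w,x,y,z=q
    return np.array([[1-2*(y*y+z*z),2*(x*y-z*w),2*(x*z+y*w)],[2*(x*y+z*w),1-2*(x*x+z*z),2*(y*z-x*w)],[2*(x*z-y*w),2*(y*z+x*w),1-2*(x*x+y*y)]])
def cam2world(name,pc,s=None):
    p=ctrl.camera_params(name)
    h=np.append(pc,1)
    if name=='wrist':
        t=np.array(p['tool_from_camera'])@h
        return R(s['ee_rot'])@t[:3]+np.array(s['eef_pos'])
    return (np.linalg.inv(np.array(p['view']))@h)[:3]
def deproj(name,u,v,d):
    p=ctrl.camera_params(name); f=210/np.tan(np.radians(p['fovy']/2))
    return np.array([(u-p['cx'])/f*d,(v-p['cy'])/f*d,d])
def proj(name,pw):
    p=ctrl.camera_params(name); f=210/np.tan(np.radians(p['fovy']/2))
    c=np.array(p['view'])@np.append(pw,1)
    return c[0]/c[2]*f+p['cx'],c[1]/c[2]*f+p['cy']
def save(n,im): cv2.imwrite('pics/'+n,cv2.cvtColor(im,cv2.COLOR_RGB2BGR))
E
python3 - <<'E'
from h import *
np.set_printoptions(precision=1,suppress=True)
s=ctrl.sense();print(s); print(R(s['ee_rot']), ctrl.grip_depth)
for n in ('scene','top'):
    im,d=ctrl.capture(n); save(n+'0.png',im); np.save(n+'.npy',d)
    for q in ('old_mid','new_mid','rack','lane_vial_mid'):
        for r in ctrl.pinpoint(n,q):
            w=cam2world(n,r['centre']); print(n,q,round(r['score'],2),w,proj(n,w))
print(ctrl.sense()['time_s'])
E
```

```text
{'time_s': 0.0, 'joints': array([ 0.9,  0.3,  1.5, -0. ,  1.3, -0.2]), 'dq': array([-0., -0., -0., -0.,  0., -0.]), 'tau': array([  0. , -41.2, -26. ,  -0. ,   0. ,   0. ]), 'eef_pos': array([212.8, 479.6, 230.7]), 'ee_rot': array([-0.6,  0.6,  0.4, -0.4]), 'force': array([-0.2, -0.4, -0.1]), 'wrist_torque': array([-0.,  0.,  0.]), 'grip_width': 1.0019636349745193}
[[ 0.4 -0.  -0.9]
 [ 0.9 -0.   0.4]
 [-0.  -1.   0. ]] 18.700000000000003
scene old_mid 0.72 [ 616.2 -228.4   43.8] (np.float64(431.37632611358856), np.float64(259.61657209943434))
scene new_mid 0.87 [525.9 194.9  41.3] (np.float64(241.70802958106086), np.float64(208.124492436879))
scene rack 0.78 [ 581.6 -178.1   -1.7] (np.float64(396.31050177856014), np.float64(275.5375217809408))
scene lane_vial_mid 0.81 [552.4 -47.4  22.6] (np.float64(334.86172591329716), np.float64(248.29421528674763))
scene lane_vial_mid 0.79 [666.9 -42.1  26.8] (np.float64(358.0552918926975), np.float64(222.50565779350373))
scene lane_vial_mid 0.62 [ 602.7 -143.2   32.7] (np.float64(387.43857514858075), np.float64(250.63551354598778))
scene lane_via
[... 246 characters left out ...]
p.float64(418.59625261068595), np.float64(184.24309301497004))
top new_mid 0.5 [527.2 189.1  44.5] (np.float64(244.06460103236785), np.float64(225.9072588009148))
top rack 0.71 [ 584.5 -184.8    0.8] (np.float64(395.31686679046715), np.float64(202.2195716024752))
top lane_vial_mid 0.64 [553.8 -45.4  22.8] (np.float64(340.96278578262786), np.float64(214.0827175910051))
top lane_vial_mid 0.59 [ 603.8 -149.5   32.8] (np.float64(383.0861284389597), np.float64(192.02566020351176))
top lane_vial_mid 0.57 [668.2 -42.8  25.1] (np.float64(337.71406311113276), np.float64(168.58698040049475))
top lane_vial_mid 0.48 [602.9 -27.6  23.6] (np.float64(332.75791134378073), np.float64(194.57558537745578))
0.5
```

```bash
python3 - <<'E'
import cv2,numpy as np
a=cv2.imread('pics/scene0.png');b=cv2.imread('pics/top0.png')
cv2.imwrite('pics/s_crop.png',cv2.resize(a[150:350,210:490],None,fx=2.8,fy=2.8,interpolation=cv2.INTER_CUBIC))
cv2.imwrite('pics/t_crop.png',cv2.resize(b[110:300,200:470],None,fx=2.8,fy=2.8,interpolation=cv2.INTER_CUBIC))
E
```

```text
(no output)
```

View pics/scene0.png

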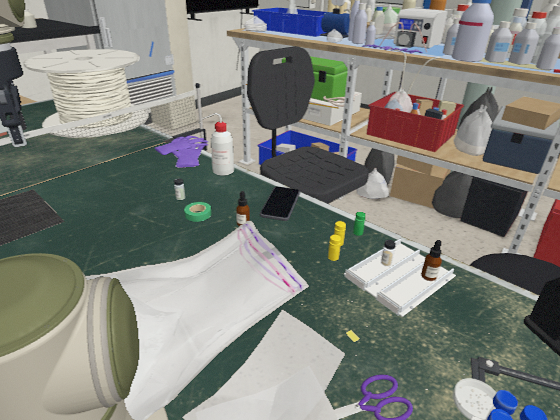

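```bash
sleep 1
```

```text
(no output)
```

View pics/s_crop.png

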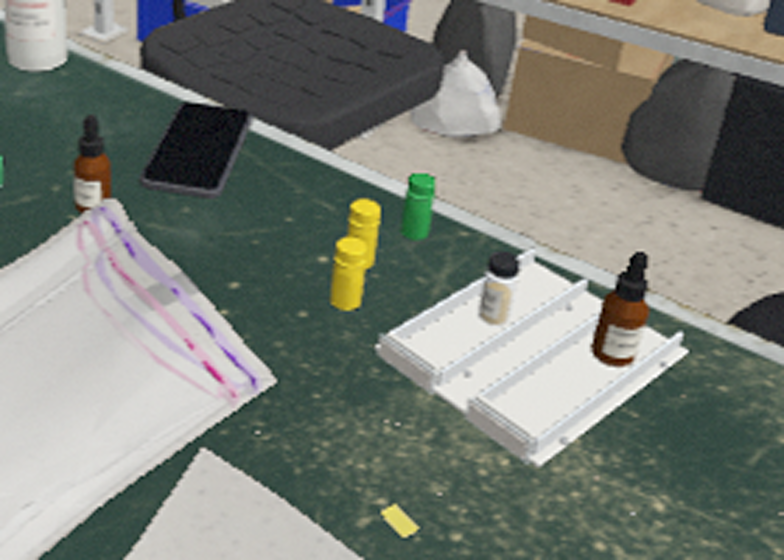

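View pics/t_crop.png

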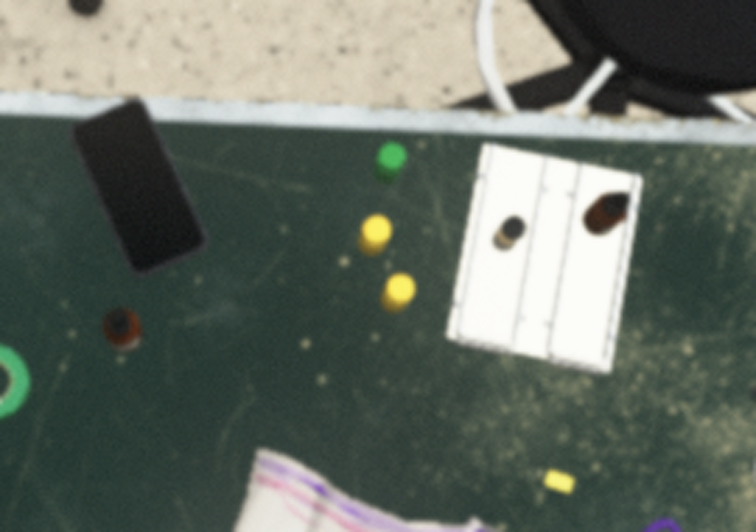

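```bash
python3 - <<'E'
from h import *
np.set_printoptions(precision=1,suppress=True)
for n in ('top','scene'):
    im,d=ctrl.capture(n)
    for q in ('rack','old_mid','new_mid','lane_vial_mid'):
        for r in ctrl.regions_of(n,q)[:1 if q!='lane_vial_mid' else 4]:
            m=r['mask']; v,u=np.nonzero(m&(d>0)); dd=d[v,u]
            P=deproj(n,u,v,dd).T
            W=(np.linalg.inv(np.array(ctrl.camera_params(n)['view']))@np.c_[P,np.ones(len(P))].T)[:3].T
            print(n,q,round(r['score'],2),len(W),'med',np.median(W,0),'p5',np.percentile(W,3,axis=0),'p95',np.percentile(W,97,axis=0))
            if q=='rack':
                k=(W[:,2]>-8)&(W[:,2]<30)
                rect=cv2.minAreaRect(W[k,:2].astype(np.float32)); print(rect)
                # floor-plane projected outline (z=10)
                cs,_=cv2.findContours(m.astype(np.uint8),0,2); c=max(cs,key=cv2.contourArea)[:,0,:]
                V=np.linalg.inv(np.array(ctrl.camera_params(n)['view'])); o=V[:3,3]
                ray=(V[:3,:3]@np.array([deproj(n,a,b,1.) for a,b in c]).T).T
                X=o+ray*((10-o[2])/ray[:,2])[:,None]
                print('outl',cv2.minAreaRect(X[:,:2].astype(np.float32)))
            else:
                for z0,z1 in ((10,55),(60,95)):
                    k=(W[:,2]>z0)&(W[:,2]<z1); 
                    if k.any(): print('  ',z0,k.sum(),W[k].mean(0),W[k].min(0),W[k].max(0))
    print(np.linalg.inv(np.array(ctrl.camera_params(n)['view']))[:3,3])
E
```

```text
top rack 0.86 3751 med [ 575.5 -179.3    5.1] p5 [ 496.5 -250.2   -0.2] p95 [ 671.3 -107.9   21.2]
((584.6675415039062, -181.58413696289062), (144.23179626464844, 188.2542724609375), 75.90986633300781)
outl ((583.1430053710938, -180.14382934570312), (142.75912475585938, 183.9410858154297), 76.14287567138672)
top old_mid 0.6 194 med [ 610.9 -225.1   54.2] p5 [ 601.3 -239.8   15.3] p95 [ 623.2 -215.6   93.5]
   10 102 [ 608.6 -224.1   39.5] [ 600.9 -245.5   10.7] [ 627.1 -214.    54.9]
   60 74 [ 613.9 -227.7   76.5] [ 606.4 -240.1   60.1] [ 624.1 -216.6   94.9]
top new_mid 0.62 160 med [520.5 189.1  51.5] p5 [510.9 177.3  14.3] p95 [533.7 204.4  90.6]
   10 89 [518.6 188.7  41.1] [509.9 176.6  12.8] [539.1 206.1  54.9]
   60 66 [524.1 191.4  75.2] [515.7 182.5  62.1] [534.7 201.8  94.2]
[ 317.5  103.5 1253.8]
scene rack 0.87 3905 med [ 561.4 -186.9    3.5] p5 [ 484.5 -258.4    1. ] p95 [ 667.4 -110.8   20. ]
((586.6605834960938, -185.84921264648438), (141.81617736816406, 198.0720672607422), 75.5546875)
outl ((578.4901123046875, -185.36016845703125), (148.0459442138672, 191.32127380371
[... 538 characters left out ...]
 0.79 291 med [ 592.1 -148.6   36. ] p5 [ 587.8 -157.4    5.3] p95 [ 629.8 -136.4   57.6]
   10 205 [ 592.3 -148.7   33.1] [ 585.5 -157.6   10. ] [ 624.5 -126.2   54.8]
scene lane_vial_mid 0.7 242 med [542.1 -51.5  31.5] p5 [538.4 -58.5   2.3] p95 [554.5 -40.4  53.7]
   10 202 [544.  -50.5  36. ] [538.1 -59.8  10.3] [558.7 -38.4  54.8]
scene lane_vial_mid 0.59 191 med [596.  -35.5  40.4] p5 [554.1 -54.5  -1.4] p95 [631.3 -20.8  53.9]
   10 167 [593.7 -34.7  41. ] [549.3 -58.7  10.2] [610.3 -18.7  54.8]
scene lane_vial_mid 0.55 217 med [659.  -48.9  32.4] p5 [654.4 -56.9   0.9] p95 [687.4 -37.2  53.2]
   10 186 [660.6 -48.5  35.9] [653.4 -57.2  10.4] [676.7 -36.1  53.9]
[ -56.6 -349.6  536.4]
```

```bash
cat >> h.py <<'E'
def plan(target,heading=None):
    s=ctrl.sense(); Rm=R(s['ee_rot']); p=np.array(s['eef_pos'])
    hd=np.degrees(np.arctan2(Rm[1,0],Rm[0,0]))
    print('t',s['time_s'],'pos',p,'heading x',hd,'grip',s['grip_width'],'F',s['force'])
    print('tool y,z world',Rm[:,1],Rm[:,2])
    d=np.array(target)-p; print('tool delta mm now',Rm.T@d)
    if heading is not None:
        a=np.radians(heading); Rn=np.c_[[np.cos(a),np.sin(a),0],[0,0,-1],[-np.sin(a),np.cos(a),0]]
        Rn[:,2]=np.cross(Rn[:,0],Rn[:,1])
        print('turn',hd-heading,'delta after turn',Rn.T@d)
E
python3 - <<'E'
from h import *
np.set_printoptions(precision=2,suppress=True)
plan([560,-215,231],76)
print(ctrl.camera_params('wrist'))
E
```

```text
t 1.0 pos [213.02 479.84 231.31] heading x 66.06203408138809 grip 1.000948734822701 F [-0.13 -0.6   0.24]
tool y,z world [-0.  0. -1.] [-0.91  0.41  0.  ]
tool delta mm now [-494.29    0.28 -599.07]
turn -9.937965918611908 delta after turn [-590.26    0.31 -504.78]
{'fovy': 62.99981753408071, 'cx': 279.43353078746946, 'cy': 211.5126866738468, 'tool_from_camera': array([[   1.  ,    0.  ,    0.  ,   -0.15],
       [  -0.  ,   -0.28,    0.96, -142.88],
       [   0.  ,   -0.96,   -0.28,   71.06],
       [   0.  ,    0.  ,    0.  ,    1.  ]])}
```

Emit:
drive_tool(gripper=[0, 0, 0, 0, 0, 0, 0, 0, 0, 0, 0, 0, 0, 0, 0, 0, 0, 0, 0, 0], offset=[[0, 0, 0], [0, 0, 0], [-0.0295, 0, -0.0252], [-0.0295, 0, -0.0252], [-0.0295, 0, -0.0252], [-0.0295, 0, -0.0252], [-0.0295, 0, -0.0252], [-0.0295, 0, -0.0252], [-0.0295, 0, -0.0252], [-0.0295, 0, -0.0252], [-0.0295, 0, -0.0252], [-0.0295, 0, -0.0252], [-0.0295, 0, -0.0252], [-0.0295, 0, -0.0252], [-0.0295, 0, -0.0252], [-0.0295, 0, -0.0252], [-0.0295, 0, -0.0252], [-0.0295, 0, -0.0252], [-0.0295, 0, -0.0252], [-0.0295, 0, -0.0252]], turn=[-5, -4.9, 0, 0, 0, 0, 0, 0, 0, 0, 0, 0, 0, 0, 0, 0, 0, 0, 0, 0])

```text
time_s: 2.67
eef_pos: [524.8, -147.3, 231.3]
ee_rot: [-0.557, 0.557, 0.435, -0.435]
force: [0.6, 0.3, -0.1]
grip_width: 1.003
```

```bash
cat > look.py <<'E'
from h import *
import sys
np.set_printoptions(precision=1,suppress=True)
name=sys.argv[1]
s=ctrl.sense(); im,d=ctrl.capture('wrist'); save(name+'.png',im); np.savez(name,d=d,p=s['eef_pos'],q=s['ee_rot'])
plan([560,-215,231],76)
for q in sys.argv[2:]:
    for r in ctrl.pinpoint('wrist',q): print(q,round(r['score'],2),cam2world('wrist',r['centre'],s))
    for r in ctrl.regions_of('wrist',q)[:1]:
        m=r['mask']; v,u=np.nonzero(m&(d>0)); P=deproj('wrist',u,v,d[v,u]).T
        W=np.array([cam2world('wrist',x,s) for x in P])
        print(' reg',round(r['score'],2),len(W),'px',u.mean(),v.mean(),np.median(W,0))
        if q=='rack':
            for lo,hi in ((0,7),(12,26)):
                k=(W[:,2]>lo)&(W[:,2]<hi); print('  rect',lo,k.sum(),cv2.minAreaRect(W[k,:2].astype(np.float32)))
        else:
            for lo,hi in ((15,57),(80,88),(88,100)):
                k=(W[:,2]>lo)&(W[:,2]<hi)
                if k.sum()>3: print('  z',lo,hi,k.sum(),W[k].mean(0),np.percentile(W[k],2,axis=0),np.percentile(W[k],98,axis=0), cv2.minEnclosingCircle(W[k,:2].astype(np.float32)))
E
python3 look.py w1 old_mid rack lane_vial_mid
```

```text
t 2.7167 pos [ 526.6 -152.8  230.5] heading x 75.73348741036648 grip 0.999921724930752 F [-1.9 -4.6 -1.7]
tool y,z world [ 0. -0. -1.] [-1.   0.2 -0. ]
tool delta mm now [-52.1  -0.4 -47.7]
turn -0.2665125896335212 delta after turn [-52.3  -0.5 -47.4]
old_mid 0.67 [ 614.9 -235.9   51.1]
old_mid 0.67 [ 588.2 -181.     1.2]
 reg 0.74 1314 px 224.29223744292239 285.9939117199391 [ 608.9 -226.3   53.5]
  z 15 57 671 [ 607.4 -225.7   41. ] [ 600.6 -243.4   16.1] [ 624.4 -215.4   56.5] ((626.407470703125, -240.0626983642578), 29.79460334777832)
  z 80 88 58 [ 612.2 -228.4   84.2] [ 609.8 -234.6   80.5] [ 617.6 -224.9   87.8] ((615.4248657226562, -230.53192138671875), 6.1077470779418945)
  z 88 100 126 [ 614.3 -229.7   92.4] [ 610.2 -235.2   88.4] [ 619.2 -225.1   95.4] ((615.1240234375, -230.4208526611328), 5.783938407897949)
rack 0.94 [ 589.3 -177.4   -0.3]Traceback (most recent call last):
  File "look.py", line 11, in <module>
    W=np.array([cam2world('wrist',x,s) for x in P])
                ~~~~~~~~~^^^^^^^^^^^^^
  File "h.py", line 7, in cam2world
    p=ctrl.camera_params(name)
ValueError: time passes only in moves, steps and waits
```

View pics/w1.png

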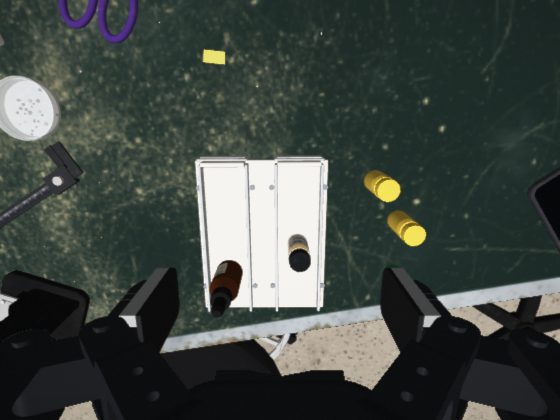

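```bash
sed -i "s/W=np.array(\[cam2world.*/W=(R(s['ee_rot'])@(np.array(T)@np.c_[P,np.ones(len(P))].T)[:3]).T+np.array(s['eef_pos'])/; s/^name=sys/T=ctrl.camera_params('wrist')['tool_from_camera']\nname=sys/" look.py; python3 look.py w2 old_mid rack lane_vial_mid
python3 - <<'E'
import cv2
a=cv2.imread('pics/w2.png'); cv2.imwrite('pics/w2c.png',cv2.resize(a[140:330,170:350],None,fx=3.1,fy=3.1,interpolation=cv2.INTER_CUBIC))
E
```

```text
t 2.9667 pos [ 524.  -144.4  231.4] heading x 76.00812015307594 grip 1.0010668898333244 F [-1.1  0.  -0.3]
tool y,z world [-0.  0. -1.] [-1.   0.2  0. ]
tool delta mm now [-59.8   0.4 -52. ]
turn 0.008120153075935832 delta after turn [-59.8   0.4 -52. ]
old_mid 0.97 [ 614.5 -235.1   49.3]
 reg 0.86 1325 px 222.42415094339623 287.30867924528303 [ 609.1 -226.    53.4]
  z 15 57 682 [ 607.6 -225.5   40.9] [ 600.6 -243.4   16.1] [ 625.1 -215.4   56.4] ((619.1766357421875, -238.17733764648438), 23.788436889648438)
  z 80 88 56 [ 611.9 -228.4   84. ] [ 609.8 -234.5   80.3] [ 616.9 -224.6   87.6] ((614.507568359375, -229.8465576171875), 5.890961170196533)
  z 88 100 128 [ 614.4 -229.4   92.2] [ 610.4 -235.1   88.2] [ 619.4 -224.9   95.4] ((615.790283203125, -230.4436798095703), 6.045315265655518)
 reg 0.56 16916 px 261.7809174745803 226.49532986521638 [ 566.4 -178.3    4.5]
  rect 0 13738 ((585.0457763671875, -182.38552856445312), (146.3423309326172, 187.9022979736328), 76.27506256103516)
  rect 12 2776 ((581.6262817382812, -181.2815704345703), (132.23382568359375, 181.15347290039062), 76.26049041748047)
lane_vial_mid 0.84 [553.5 -46.5  30.1]
lane_vial_mid 0.64 [601.2 -30.3  28.6]
lane_vial_mid 0.55 [ 603.5 -144.8   37.6]
 reg 0.87 700 px 296.3071428571429 253.7042857142857 [ 593.4 -144.4   54.8]
  z 15 57 321 [ 591.5 -144.3   38.2] [ 588.8 -155.    16.1] [ 597.8 -134.4   56.7] ((599.3895874023438, -145.03268432617188), 11.22314167022705)
```

View pics/w2c.png

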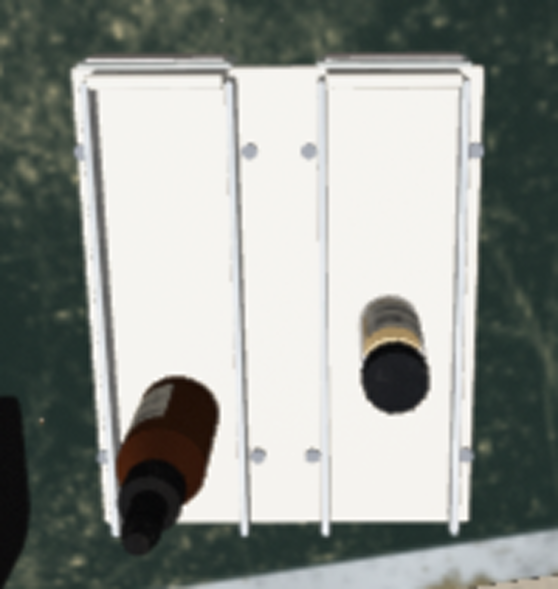

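```bash
cat > rackfit.py <<'E'
from h import *
np.set_printoptions(precision=1,suppress=True)
T=np.array(ctrl.camera_params('wrist')['tool_from_camera'])
z=np.load('w2.npz'); d=z['d']; v,u=np.nonzero((d>0)); P=deproj('wrist',u,v,d[v,u]).T
W=(R(z['q'])@(T@np.c_[P,np.ones(len(P))].T)[:3]).T+z['p']
k=(v>150)&(v<320)&(u>185)&(u<340); W=W[k]
best=None
for yaw in np.arange(-16,-11,.25):
    a=np.radians(yaw); Q=(W[:,:2]-[583,-182])@np.array([[np.cos(a),-np.sin(a)],[np.sin(a),np.cos(a)]])
    m=(W[:,2]>12)&(W[:,2]<20)&(abs(Q[:,0])<70)
    h,_=np.histogram(Q[m,1],np.arange(-90,90,1)); sc=(h.astype(float)**2).sum()
    if best is None or sc>best[0]: best=(sc,yaw,Q)
sc,yaw,Q=best; print('yaw',yaw)
m=(W[:,2]>12)&(W[:,2]<20)&(Q[:,0]>-75)&(Q[:,0]<10)
for c in (64.5,15.5,-15.5,-64.5):
    kk=m&(abs(Q[:,1]-c)<8); print('rail',c,kk.sum(),np.median(Q[kk,1]),np.percentile(Q[kk,1],[10,90]),np.median(W[kk,2]))
m=(W[:,2]>19)&(W[:,2]<25)&(Q[:,0]<-70); print('stop',m.sum(),np.percentile(Q[m,0],[5,50,95]),np.median(W[m,2]),'z floor',np.median(W[(abs(Q[:,1])<10)&(abs(Q[:,0])<60),2]))
m=(W[:,2]>0)&(W[:,2]<6)&(abs(Q[:,1])<12); print('x ext',np.percentile(Q[m,0],[0.5,99.5]))
E
python3 rackfit.py
```

```text
yaw -13.75
rail 64.5 246 64.54914806135577 [63.4 66. ] 17.93033193132628
rail 15.5 211 16.138776423707228 [14.9 17.3] 17.99281156977426
rail -15.5 242 -14.803330583904819 [-16.2 -13.6] 17.888462040352465
rail -64.5 291 -63.268975539973255 [-65.  -62.5] 17.54669289871154
stop 705 [-90.6 -86.2 -82.3] 21.499202490663123 z floor 4.28059221297417
x ext [-96.3 108.8]
```

Emit:
drive_tool(gripper=[0.2, 0.2, 0.2, 0.2, 0.2, 0.2, 0.2, 0.2, 0.2, 0.2], offset=[[-0.0155, 0, -0.0273], [-0.0155, 0, -0.0273], [-0.0155, 0, -0.0273], [-0.0155, 0, -0.0273], [0, 0.03, 0], [0, 0.03, 0], [0, 0.03, 0], [0, 0.03, 0], [0, 0, 0], [0, 0, 0]], turn=[-0.25, 0, 0, 0, 0, 0, 0, 0, 0, 0])

```text
time_s: 4.1
eef_pos: [615.2, -231.3, 110.9]
ee_rot: [0.557, -0.556, -0.436, 0.437]
force: [0.8, -0.7, 1.0]
grip_width: 0.795
```

```bash
python3 - <<'E'
from h import *
np.set_printoptions(precision=1,suppress=True)
s=ctrl.sense(); im,d=ctrl.capture('wrist'); save('w3.png',im)
plan([615.5,-230.5,28],76.25)
E
```

```text
t 4.15 pos [ 616.1 -231.8  112.9] heading x 76.22420552590238 grip 0.8023328655022718 F [-0.2  0.7  0.3]
tool y,z world [ 0. -0. -1.] [-1.   0.2 -0. ]
tool delta mm now [ 1.2 84.9  1. ]
turn -0.02579447409762281 delta after turn [ 1.2 84.9  0.9]
```

View pics/w3.png

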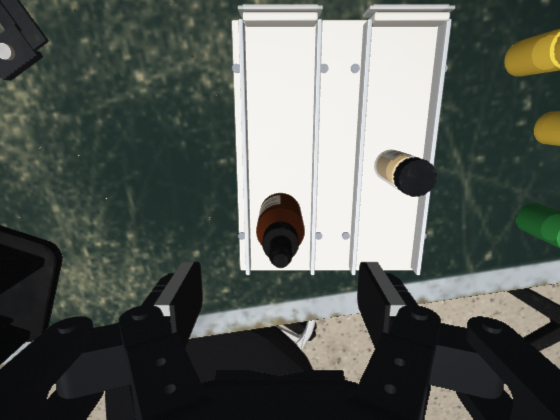

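Emit:
drive_tool(gripper=[0.2, 0.2, 0.2, 0.2, 0.2], offset=[[0, 0.028, 0], [0, 0.028, 0], [0, 0.027, 0], [0, 0, 0], [0, 0, 0]], turn=[0, 0, 0, 0, 0])

```text
time_s: 4.57
eef_pos: [616.1, -232.0, 30.0]
ee_rot: [-0.556, 0.557, 0.437, -0.436]
force: [0.8, -0.0, 0.6]
grip_width: 0.797
```

Emit:
drive_tool(gripper=[0.8, 0.8, 0.8, 0.8, 0.8, 0.8, 0.8, 0.8], offset=[[0, 0, 0], [0, 0, 0], [0, 0, 0], [0, 0, 0], [0, 0, 0], [0, 0, 0], [0, 0, 0], [0, 0, 0]], turn=[0, 0, 0, 0, 0, 0, 0, 0], force=25)

```text
time_s: 5.23
eef_pos: [616.4, -232.1, 30.5]
ee_rot: [-0.555, 0.557, 0.437, -0.436]
force: [-0.7, 1.1, 6.0]
grip_width: 0.357
```

```bash
python3 - <<'E'
from h import *
np.set_printoptions(precision=1,suppress=True)
s=ctrl.sense(); im,d=ctrl.capture('wrist'); save('w4.png',im)
# target centre at stop, rack frame
a=np.radians(-13.75); o=np.array([584.1,-181.7]); t=o+np.array([[np.cos(a),-np.sin(a)],[np.sin(a),np.cos(a)]])@[-69.5,-40]
print(t); plan([*t,28],76.25)
E
```

```text
[ 507.1 -204. ]
t 5.2833 pos [ 616.4 -232.    30.5] heading x 76.21796304283342 grip 0.3535383227709856 F [-0.6  0.6  6.8]
tool y,z world [ 0. -0. -1.] [-1.   0.2 -0. ]
tool delta mm now [  1.2   2.1 112.9]
turn -0.03203695716658217 delta after turn [  1.2   2.5 112.9]
```

View pics/w4.png

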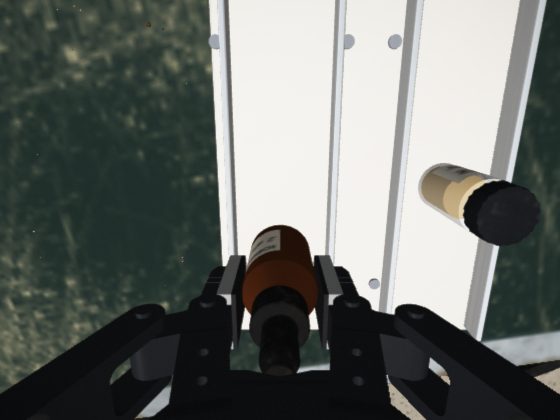

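Emit:
drive_tool(gripper=[0.8, 0.8, 0.8, 0.8, 0.8, 0.8, 0.8, 0.8, 0.8], offset=[[0, -0.002, 0], [0, 0, 0], [0.0002, 0, 0.018], [0.0002, 0, 0.018], [0.0002, 0, 0.018], [0.0002, 0, 0.018], [0.0002, 0, 0.018], [0.0002, 0, 0.018], [0, 0, 0]], turn=[0, 0, 0, 0, 0, 0, 0, 0, 0])

```text
time_s: 6.03
eef_pos: [509.4, -204.3, 30.8]
ee_rot: [0.557, -0.556, -0.436, 0.436]
force: [-0.2, -0.3, -0.5]
grip_width: 0.358
```

Emit:
drive_tool(gripper=[0.8, 0.8, 0.8], offset=[[0, 0, 0.002], [0, 0, 0], [0, 0, 0]], turn=[0, 0, 0])

```text
time_s: 6.28
eef_pos: [509.5, -204.6, 30.4]
ee_rot: [-0.556, 0.556, 0.436, -0.436]
force: [-1.5, 0.6, 3.4]
grip_width: 0.357
```

Emit:
drive_tool(gripper=[0.8, 0.8, 0.8], offset=[[0, 0, 0.0015], [0, 0, 0], [0, 0, 0]], turn=[0, 0, 0])

```text
time_s: 6.53
eef_pos: [508.2, -204.2, 30.6]
ee_rot: [-0.556, 0.557, 0.437, -0.436]
force: [2.6, -0.4, 2.7]
grip_width: 0.354
```

```bash
python3 - <<'E'
from h import *
np.set_printoptions(precision=1,suppress=True)
s=ctrl.sense(); im,d=ctrl.capture('wrist'); save('w5.png',im); im,d=ctrl.capture('scene'); save('s5.png',im[210:330,320:480].repeat(4,0).repeat(4,1))
plan([507.1,-204,28],76.25)
E
```

```text
t 6.6333 pos [ 508.1 -204.2   30.5] heading x 76.21329371303166 grip 0.35251374948310776 F [ 3.2 -1.5  2.7]
tool y,z world [ 0. -0. -1.] [-1.   0.2 -0. ]
tool delta mm now [-0.   2.5  1. ]
turn -0.03670628696833944 delta after turn [-0.   2.5  1. ]
```

View pics/w5.png

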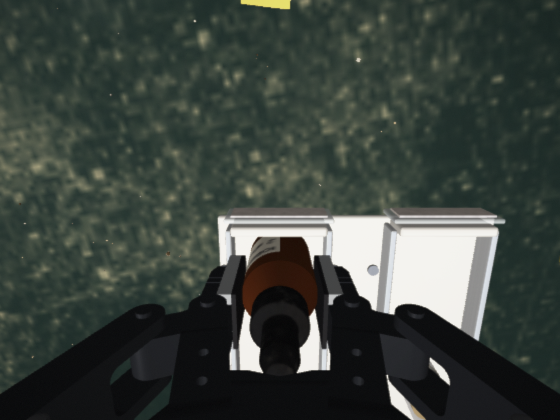

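View pics/s5.png

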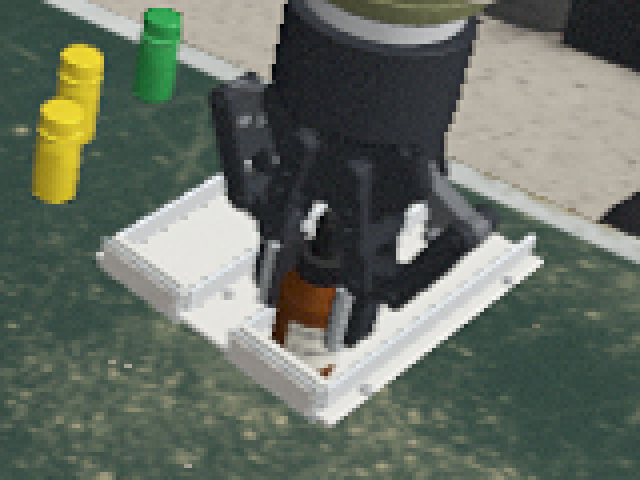

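Emit:
drive_tool(gripper=[0.8, 0.8, 0.8], offset=[[0, 0, 0.001], [0, 0, 0], [0, 0, 0]], turn=[0, 0, 0])

```text
time_s: 6.88
eef_pos: [507.6, -204.2, 30.7]
ee_rot: [-0.555, 0.558, 0.437, -0.436]
force: [7.0, -1.5, 1.1]
grip_width: 0.354
```

Emit:
drive_tool(gripper=[0.25, 0.25, 0.25, 0.25, 0.25, 0.25, 0.25, 0.25, 0.25, 0.25, 0.25], offset=[[0, 0.0005, 0], [0, 0, 0], [0, 0, 0], [0, 0, 0], [0, 0, 0], [0, -0.01, 0], [0, -0.03, 0], [0, -0.03, 0], [0, -0.04, 0], [0, -0.04, 0], [0, -0.03, 0]], turn=[0, 0, 0, 0, 0, 0, 0, 0, 0, 0, 0])

```text
time_s: 7.8
eef_pos: [506.6, -203.7, 214.0]
ee_rot: [-0.555, 0.558, 0.437, -0.436]
force: [0.3, -0.5, -0.9]
grip_width: 0.751
```

```bash
python3 - <<'E'
from h import *
np.set_printoptions(precision=1,suppress=True)
s=ctrl.sense(); im,d=ctrl.capture('wrist'); save('w6.png',im); im,d=ctrl.capture('scene'); save('s6.png',im[210:330,320:480].repeat(4,0).repeat(4,1))
for r in ctrl.regions_of('scene','old_mid')[:2]:
    m=r['mask']; v,u=np.nonzero(m&(d>0)); print(round(r['score'],2),u.mean(),v.mean(),len(u))
for n in ('wrist','scene'):
    for r in ctrl.pinpoint(n,'old_mid')[:3]: print(n,round(r['score'],2),cam2world(n,r['centre'],s))
plan([527,190,200],66)
E
```

```text
0.62 388.3169014084507 252.73239436619718 284
0.6 399.0630797773655 283.9573283858998 539
scene 0.64 [ 512.  -199.3   40.6]
t 8.05 pos [ 506.  -203.4  209.3] heading x 76.20829372770643 grip 0.7486531036895147 F [ 0.6 -0.7 -0.6]
tool y,z world [-0.  0. -1.] [-1.   0.2  0. ]
tool delta mm now [387.1   9.5  73.4]
turn 10.208293727706433 delta after turn [367.9   9.3 140.9]
```

View pics/w6.png

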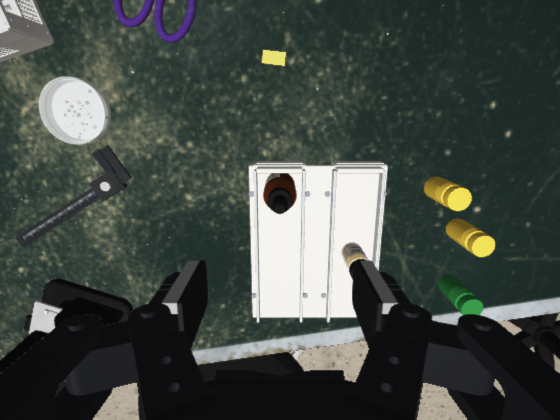

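View pics/s6.png

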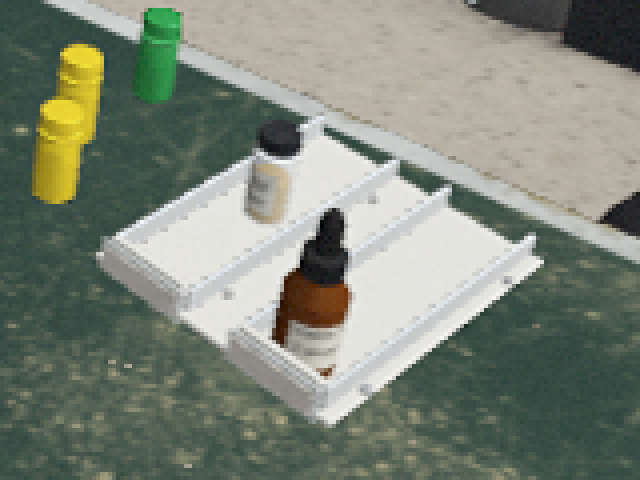

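Emit:
drive_tool(gripper=[0.25, 0.25, 0.25, 0.25, 0.25, 0.25, 0.25, 0.25, 0.25, 0.25, 0.25, 0.25, 0.25], offset=[[0.036, -0.002, 0.0125], [0.036, -0.002, 0.0125], [0.036, -0.002, 0.0125], [0.036, -0.002, 0.0125], [0.036, -0.002, 0.0125], [0.036, -0.002, 0.0125], [0.036, -0.002, 0.0125], [0.036, -0.002, 0.0125], [0.036, -0.002, 0.0125], [0.036, -0.002, 0.0125], [0, 0, 0], [0, 0, 0], [0, 0, 0]], turn=[0, 0, 0, 0, 0, 0, 0, 0, 0, 0, 0, 0, 0])

```text
time_s: 9.13
eef_pos: [470.5, 175.4, 228.7]
ee_rot: [0.557, -0.556, -0.436, 0.437]
force: [-0.8, 0.4, -0.1]
grip_width: 0.748
```

```bash
python3 look.py w7 new_mid lane_vial_mid
```

```text
t 9.1833 pos [470.8 174.9 228.9] heading x 76.15921601177538 grip 0.747959279581491 F [ 0.  -0.5  0.2]
tool y,z world [-0. -0. -1.] [-1.   0.2  0. ]
tool delta mm now [-357.2   -2.  -179.9]
turn 0.1592160117753849 delta after turn [-356.7   -2.1 -180.9]
new_mid 0.82 [524.2 189.8  48.4]
 reg 0.55 1116 px 307.76075268817203 233.09856630824373 [517.6 192.2  51.5]
  z 15 57 569 [515.9 192.2  41.6] [509.9 177.9  17. ] [530.6 206.4  54.3] ((525.0648803710938, 192.02137756347656), 15.64344310760498)
  z 80 88 73 [521.8 192.2  84.8] [519.4 186.4  80.6] [527.7 197.8  87.9] ((524.978515625, 191.92800903320312), 6.277184963226318)
  z 88 100 88 [524.5 192.   90.1] [520.6 187.7  88.2] [529.1 196.2  91.6] ((524.4942016601562, 191.9442901611328), 5.101775646209717)
lane_vial_mid 0.93 [552.  -48.1  24.4]
lane_vial_mid 0.49 [663.  -43.6  25.9]
 reg 0.73 910 px 105.52747252747253 298.37142857142857 [545.7 -38.3  37.9]
  z 15 57 735 [546.7 -40.2  40.6] [539.3 -53.3  16.1] [558.1 -34.1  55. ] ((550.072998046875, -44.937320709228516), 11.73691177368164)
```

View pics/w7.png

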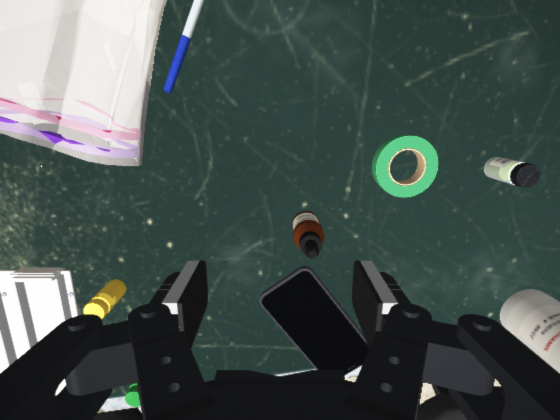

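Emit:
drive_tool(gripper=[0.2, 0.2, 0.2, 0.2, 0.2, 0.2, 0.2, 0.2], offset=[[0.0148, 0, -0.0242], [0.0147, 0, -0.0242], [0, 0.03, 0], [0, 0.03, 0], [0, 0.03, 0], [0, 0.03, 0], [0, 0, 0], [0, 0, 0]], turn=[0, 0, 0, 0, 0, 0, 0, 0])

```text
time_s: 10.05
eef_pos: [524.7, 192.3, 109.6]
ee_rot: [0.557, -0.556, -0.436, 0.437]
force: [0.1, -0.0, 1.2]
grip_width: 0.803
```

```bash
python3 - <<'E'
from h import *
np.set_printoptions(precision=1,suppress=True)
s=ctrl.sense(); im,d=ctrl.capture('wrist'); save('w8.png',im)
plan([524.8,192,26],76.25)
E
```

```text
t 10.1 pos [525.6 192.6 111.1] heading x 76.17701455217129 grip 0.8027386860164256 F [0.2 0.1 1.2]
tool y,z world [ 0.  0. -1.] [-1.   0.2 -0. ]
tool delta mm now [-0.8 85.1  0.8]
turn -0.07298544782871375 delta after turn [-0.7 85.1  0.7]
```

View pics/w8.png

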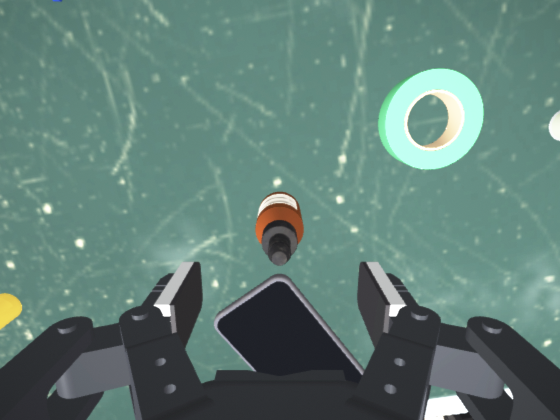

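Bottle centred between the fingers (280,240); tape at (432,118) and phone are clear. Descend and grip.

Emit:
drive_tool(gripper=[0.2, 0.2, 0.2, 0.2, 0.2, 0.8, 0.8, 0.8, 0.8, 0.8, 0.8, 0.8, 0.8], offset=[[0, 0.028, 0], [0, 0.028, 0], [0, 0.028, 0], [0, 0, 0], [0, 0, 0], [0, 0, 0], [0, 0, 0], [0, 0, 0], [0, 0, 0], [0, 0, 0], [0, 0, 0], [0, 0, 0], [0, 0, 0]], turn=[0, 0, 0, 0, 0, 0, 0, 0, 0, 0, 0, 0, 0], force=25)

```text
time_s: 11.18
eef_pos: [526.0, 192.9, 27.6]
ee_rot: [-0.556, 0.557, 0.437, -0.435]
force: [-1.6, -0.6, 7.4]
grip_width: 0.352
```

Emit:
drive_tool(gripper=[0.8, 0.8, 0.8, 0.8, 0.8], offset=[[0, -0.01, 0], [0, -0.03, 0], [0, -0.04, 0], [0, -0.04, 0], [0, 0, 0]], turn=[0, 0, 0, 0, 0])

```text
time_s: 11.6
eef_pos: [528.1, 193.5, 154.6]
ee_rot: [-0.554, 0.559, 0.441, -0.432]
force: [-0.2, -0.1, 0.5]
grip_width: 0.352
```

```bash
python3 - <<'E'
from h import *
np.set_printoptions(precision=1,suppress=True)
s=ctrl.sense(); im,d=ctrl.capture('wrist'); save('w9.png',im)
# old bottle at TCP 507.6,-204.2; place 35 mm behind along ex rack
a=np.radians(-13.75); ex=np.array([np.cos(a),np.sin(a)])
t=np.array([507.4,-204.1])+38*ex
print(t); plan([*t,147],76.25)
E
```

```text
[ 544.3 -213.1]
t 11.65 pos [526.8 193.2 150.8] heading x 76.22439695649187 grip 0.3540887188131478 F [-0.1 -0.  -1.4]
tool y,z world [ 0.  0. -1.] [-1.   0.2 -0. ]
tool delta mm now [-390.5    3.4 -113.8]
turn -0.025603043508127143 delta after turn [-390.6    3.8 -113.6]
```

View pics/w9.png

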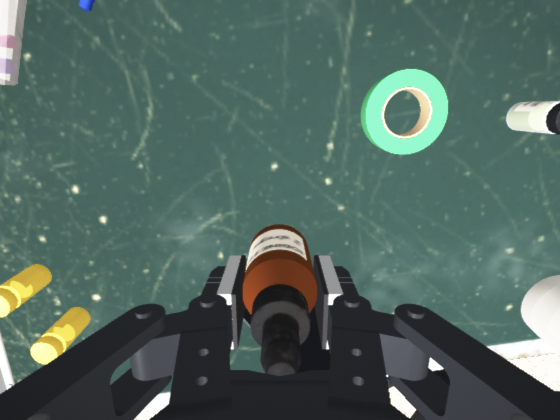

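Emit:
drive_tool(gripper=[0.8, 0.8, 0.8, 0.8, 0.8, 0.8, 0.8, 0.8, 0.8, 0.8, 0.8, 0.8, 0.8, 0.8], offset=[[-0.0355, 0, -0.0103], [-0.0355, 0, -0.0103], [-0.0355, 0, -0.0103], [-0.0355, 0, -0.0103], [-0.0355, 0, -0.0103], [-0.0355, 0, -0.0103], [-0.0355, 0, -0.0103], [-0.0355, 0, -0.0103], [-0.0355, 0, -0.0103], [-0.0355, 0, -0.0103], [-0.0355, 0, -0.0103], [0, 0, 0], [0, 0, 0], [0, 0, 0]], turn=[0, 0, 0, 0, 0, 0, 0, 0, 0, 0, 0, 0, 0, 0])

```text
time_s: 12.82
eef_pos: [541.5, -212.7, 145.3]
ee_rot: [0.557, -0.556, -0.436, 0.436]
force: [0.7, -0.1, -0.7]
grip_width: 0.354
```

```bash
python3 - <<'E'
from h import *
np.set_printoptions(precision=1,suppress=True)
s=ctrl.sense(); im,d=ctrl.capture('wrist'); save('w10.png',im)
plan([544.3,-213.1,40],76.25)
E
```

```text
t 12.8667 pos [ 541.7 -212.3  145.5] heading x 76.26508994695006 grip 0.35660191818416076 F [-0.3 -0.1 -0.4]
tool y,z world [-0.  0. -1.] [-1.   0.2  0. ]
tool delta mm now [ -0.3 105.5  -2.8]
turn 0.015089946950055833 delta after turn [ -0.2 105.5  -2.7]
```

View pics/w10.png

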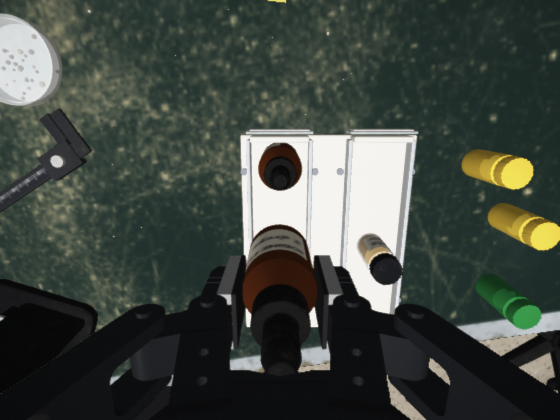

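Emit:
drive_tool(gripper=[0.8, 0.8, 0.8, 0.8, 0.8, 0.8, 0.8, 0.8], offset=[[0, 0, -0.003], [0, 0.03, 0], [0, 0.03, 0], [0, 0.025, 0], [0, 0.015, 0], [0, 0.008, 0], [0, 0, 0], [0, 0, 0]], turn=[0, 0, 0, 0, 0, 0, 0, 0])

```text
time_s: 13.53
eef_pos: [545.3, -213.8, 38.5]
ee_rot: [-0.556, 0.557, 0.437, -0.436]
force: [-0.5, -0.3, -0.2]
grip_width: 0.355
```

Emit:
drive_tool(gripper=[0.8, 0.8, 0.8, 0.8], offset=[[0, 0.003, 0], [0, 0.0025, 0], [0, 0, 0], [0, 0, 0]], turn=[0, 0, 0, 0])

```text
time_s: 13.87
eef_pos: [544.9, -214.2, 32.7]
ee_rot: [-0.556, 0.557, 0.436, -0.436]
force: [0.3, 1.1, -0.9]
grip_width: 0.355
```

Emit:
drive_tool(gripper=[0.8, 0.8, 0.8], offset=[[0, 0.001, 0], [0, 0, 0], [0, 0, 0]], turn=[0, 0, 0])

```text
time_s: 14.12
eef_pos: [545.1, -214.3, 31.7]
ee_rot: [-0.556, 0.557, 0.436, -0.436]
force: [-0.5, 0.5, 2.6]
grip_width: 0.354
```

Emit:
drive_tool(gripper=[0.8, 0.8, 0.8, 0.8, 0.8], offset=[[0, 0, 0.002], [0, 0, 0.002], [0, 0, 0.001], [0, 0, 0], [0, 0, 0]], turn=[0, 0, 0, 0, 0])

```text
time_s: 14.53
eef_pos: [540.1, -213.1, 31.7]
ee_rot: [-0.556, 0.557, 0.436, -0.436]
force: [1.3, -0.3, 6.0]
grip_width: 0.352
```

```bash
python3 - <<'E'
from h import *
np.set_printoptions(precision=1,suppress=True)
s=ctrl.sense(); im,d=ctrl.capture('wrist'); save('w11.png',im); im,d=ctrl.capture('scene'); save('s11.png',im[210:330,320:480].repeat(4,0).repeat(4,1))
plan([541,-212.2,31],76.25)
E
```

```text
t 14.6333 pos [ 540.1 -213.1   31.7] heading x 76.21040136205468 grip 0.35334572599967723 F [ 1.3 -1.4  6.2]
tool y,z world [ 0. -0. -1.] [-1.   0.2 -0. ]
tool delta mm now [ 1.1  0.7 -0.6]
turn -0.039598637945317705 delta after turn [ 1.1  0.7 -0.6]
```

View pics/w11.png

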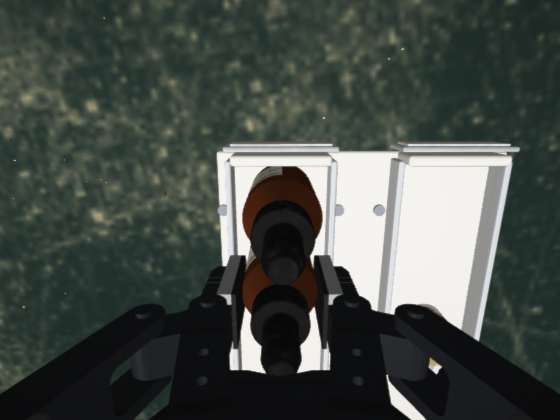

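View pics/s11.png

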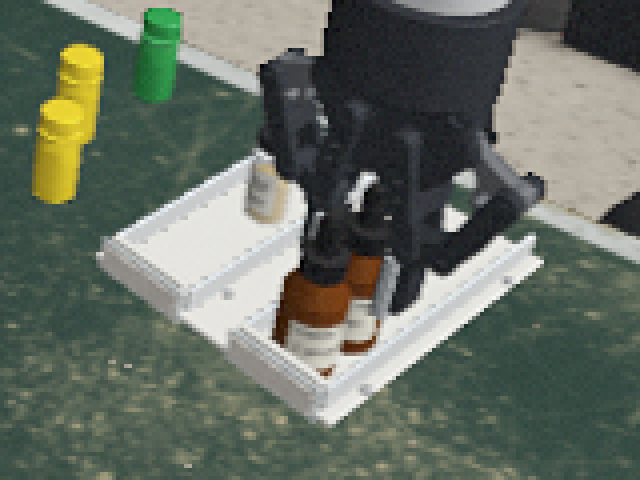

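Emit:
drive_tool(gripper=[0.35, 0.35, 0.35, 0.35, 0.35, 0.35, 0.35, 0.35, 0.35, 0.35, 0.35, 0.35, 0.35, 0.35, 0.35], offset=[[0, 0, 0], [0, 0, 0], [0, 0, 0], [0, 0, 0], [0, -0.01, 0], [0, -0.03, 0], [0, -0.03, 0], [0, -0.04, 0], [0, -0.04, 0], [0, -0.03, 0], [0, 0, 0.03], [0, 0, 0.03], [0, 0, 0.03], [0, 0, 0], [0, 0, 0]], turn=[0, 0, 0, 0, 0, 0, 0, 0, 0, 0, 0, 0, 0, 0, 0])

```text
time_s: 15.88
eef_pos: [451.9, -191.3, 212.4]
ee_rot: [-0.556, 0.557, 0.436, -0.436]
force: [0.1, -0.8, 0.4]
grip_width: 0.651
```

```bash
python3 look.py w12 new_mid lane_vial_mid; python3 - <<'E'
from h import *
im,d=ctrl.capture('scene'); save('s12.png',im[210:330,320:480].repeat(4,0).repeat(4,1))
E
```

```text
t 15.9333 pos [ 452.8 -191.7  212.2] heading x 76.19212028858594 grip 0.6526529305290013 F [ 0.9 -1.1 -0.5]
tool y,z world [ 0. -0. -1.] [-1.   0.2 -0. ]
tool delta mm now [   2.9  -18.6 -109.7]
turn 0.1921202885859401 delta after turn [   3.3  -18.8 -109.7]
new_mid 0.91 [ 538.2 -216.1   49.6]
lane_vial_mid 0.92 [598.2 -28.8  28.2]
lane_vial_mid 0.87 [552.3 -47.3  27.9]
lane_vial_mid 0.53 [ 604.5 -144.9   32.1]
 reg 0.65 1019 px 441.4268891069676 247.41511285574092 [544.5 -50.2  43.3]
  z 15 57 886 [546.2 -49.3  43.6] [538.9 -57.6  16.5] [559.1 -37.5  55.4] ((549.7459716796875, -46.545406341552734), 11.619599342346191)
```

View pics/w12.png

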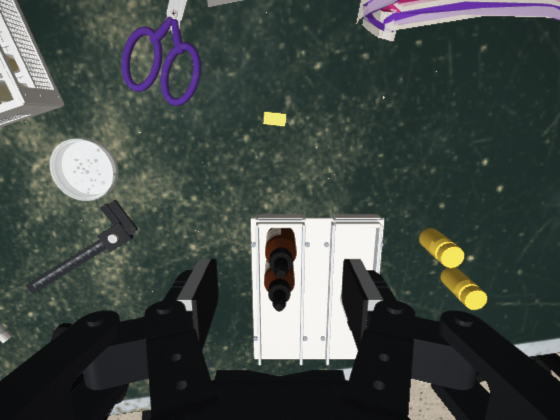

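View pics/s12.png

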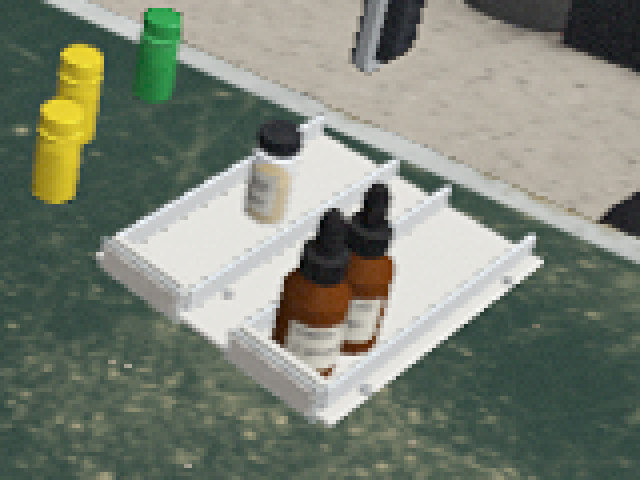

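```bash
python3 -c "
from rig import ctrl
print(ctrl.finish_job())"
```

```text
the job is handed in; nothing more can be done
None
```

The lane is restocked first in, first out, and the job was handed in at about 16 s of the 51 s allowed.

- **Old bottle:** I gripped it across the body and moved it about 112 mm forward. It met the front stop with about 7 N at the grip position I had calculated for contact. I then released it.
- **New bottle:** I fetched it from the table and lowered it into the same lane until the floor took its weight. I slid it forward to about 33.5 mm centre to centre behind the old one, a gap of roughly 2.5 mm.

The last scene and wrist pictures show both bottles upright in the lane and the robot clear of everything. The vial in the other lane is where it was: (604.5, -145) mm at the end against (603.5, -145) mm at the start. The yellow and green look-alikes were not touched.

Not every check was clean:
- **Old bottle's final position:** the network put it about 6 mm from where the gripper released it, slightly beyond its stated 4 mm. I relied on the stop contact force and the pictures.
- **New bottle's final position:** the network agreed with the gripper to within about 4 mm.
- **Network errors:** the networks often ranked the yellow vials as the lane vial and once reported the rack as a bottle. I ruled these out from the pictures.

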